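# One turn of the microscope feed wheel

## Robot

A 6-joint arm with a two-finger parallel gripper is mounted at the origin on the work surface. World frame = base frame: x ahead of the robot, y to its left, z up, the work surface at z = 0. Lengths are in m, angles in degrees, forces in N, time in s.
With the tool pointing down it reaches from about 0.25 to 0.725 m from the base axis. Payload 9.7 kg.
Tool frame: the origin (TCP) lies between the finger pads; the fingertips stand 19 mm ahead of it and the grasp point (between the pads) is the TCP; x points along the fingers, y is the direction in which the jaws open and shut, and the axes are right-handed (so a half turn about x gives the same grasp; the last joint's range is limited). The gripper opens to 85 mm and grips with 20 to 120 N. Pads are 22 mm wide; open, the fingers measure 114 mm over their backs; the gripper's body (76 mm by 85 mm) begins 54 mm behind the grasp point. The pads swing forward as they close: fully open they stand 13 mm farther back than shut.
Start: joints at [70.245, 4.979, 10.078, 95.1, 0, 90], TCP at [0.186, 0.518, 0.25] pointing down, gripper open.
Joint ranges: [-179.16, 179.16], [-48.56, 103.87], [-65.8, 70.77], [-126.05, 130.52], [-82.76, 87.17], [-180, 180]. Speed limits (degrees/s): [127.2, 127.2, 147.25, 180, 180, 180].

## Interface

Orientations are given as [roll, pitch, yaw] about the fixed x, y, z axes, in that order (R = Rz(yaw) Ry(pitch) Rx(roll)).
In Python, from workcell import bot gives the robot as it stands. The module is installed in compiled form; this text tells all that it offers.
- The arm moves only by the shell command python3 -m handwheel 'ROWS' [FORCE]. ROWS is JSON, a list of rows, each a list of 7 numbers: the turn, a rotation vector about the tool's x, y, z in degrees, then the shift along the tool's x, y, z in m, then the closure, from -1 (fully open) to 1 (shut), so that 0 is half open. In form: [[ax, ay, az, dx, dy, dz, fingers], ...]. A call has 1 to 20 rows; each row is the pose to reach, as a shift and turn from the pose commanded when the call began, along the tool's axes at that moment; what a row does not reach only later rows make up. A row lasts 1/8 s, in which the tool goes at most 62.5 mm and 10.7 degrees, less where a joint would pass 70% of its speed; a pose out of reach is approached as far as the arm can. A call with a gripper value outside its range is refused whole. The fingers move at their own pace and stop on an object; FORCE is the grip in N (left out, the last holds). Time passes only in rows, so rows that repeat a pose let the fingers close. It gives the time, the measured TCP pose, the force and the opening at its end, in the units of the state.
- bot.get_obs(): the state, without advancing time (a new reading comes with each control period).
- bot.camera(name): name is "scene" or "side" or "wrist"; returns a dict with "frame" (400x640x3 uint8, red, green, blue), "fx", "fy", "cx", "cy" (pixels), "k1" (the pictures are not rectified: a ray, as slopes to the right and down, at radius r is drawn at 1 + k1 r^2 times it, then the intrinsics apply), "R" (3x3) and "t" (3): a world point X has camera coordinates R X + t; the wrist camera has in their place "tool_from_camera" (4x4, takes a point from camera to tool coordinates, whose origin is the TCP and whose axes are the tool frame's). Camera axes: x right, y down, z forward; pixel columns grow to the right and rows downward; lengths in m; the calibration is good to about 2 mm. A picture is of the moment at which its call begins: read the wrist's pose just before it. There is no depth.
- bot.job_done(): hands the job in, once; it reports no verdict.
Trained networks look in a picture, given as the dict that the camera call returned (one of the last four; its "shot" number tells which), for a name from the list of things; names that differ only in an ending like _2 or _b are one class to them, and where a whole thing is asked for, a point or a joint stands for the part that bears it (a point fixed in the world has none). Each returns a list of dicts, best first, with "conf" (0 to 1); they miss things now and then, are a little off and sometimes report something else, mostly with a low value. They report only what shows in the picture. A call takes as long as a camera call.
- bot.look_for(name, picture): "bbox" ([left, top, width, height] as shares, 0 to 1, of the picture: columns of its width, rows of its height, round what is visible of it).
- bot.tip_of(name, picture): "centre" ([column, row] as shares, 0 to 1, of the picture: columns of its width, rows of its height: a listed point, or the origin of a listed thing).
The state is a dict: "time": time; "q": joint angles; "qd": joint speeds; "joint_efforts": joint torques, N m; "ee_pos": TCP position; "tcp_rot": TCP orientation; "wrist_force": force on the tool from outside, world axes, zero at the start; "torque": the same for the moment, N m; "opening": finger opening in m.
Only numpy, scipy, OpenCV 4.12 (cv2) and the standard library are available. Lean on these libraries where they do the work, as an engineer would, in place of code of your own. Each camera call takes 0.05 s, during which the arm holds its last target.

## Task

Advance the specimen under the microscope by one screw pitch: with the fingertips, push the hand wheel round by its upright handle through exactly one full turn, clockwise seen from above, so that the handle stops where it began, then take the hand away. Push only on the handle and do not grip it; do not touch the specimen slide, and leave the bin, jar, steel ring and screwdriver where they are.

Things in the scene. Friction and masses are not known exactly. Their poses are not given: they have to be found in the camera images.
- wheel (a joint): angle of the hand wheel in rad, growing clockwise seen from above; one turn is 6.283. It starts anywhere from 0.4 to 5.8 and has hard stops at 0 and 14. It stays where it is left (stiff: about 2 to 3 N at the handle turns it, it does not coast)
- wheel_centre (a point): point on the wheel's upright axis, at the height of the rim's top face. The wheel lies level on a grey gearbox: bare aluminium, 140 mm over the rim, three spokes, the rim's top 83 mm above the table; the hub in the middle is 34 mm across and rises 8 mm above the rim's top
- handle (a point): middle of the upright black handle that stands at the end of one spoke, 55 mm from the wheel's axis: a round grip about 20 mm across and 50 mm tall, from 85 mm to 135 mm above the table; this point is 110 mm above the table and travels with the wheel
- specimen (a point): centre of the top face of the round steel specimen (52 mm across) clamped on the aluminium slide (90 by 80 mm), which rides on the dark bed beside the wheel, under the stereo microscope. One clockwise turn of the wheel feeds it 20 mm away from the wheel. The specimen's top is 65 mm above the table; the microscope stands 290 mm from the wheel's axis and is about 350 mm tall, and never comes nearer than 200 mm to that axis
- bin: loose red open parts bin, 100 by 140 mm, 50 mm tall, empty; origin at the centre of its underside
- jar: loose small closed jar, 48 mm across, 65 mm tall; origin at the centre of its underside
- race: loose steel bearing ring lying flat, 48 mm across, 14 mm tall; origin at the centre of its underside
- driver: loose screwdriver with a black handle, lying on the table, 170 mm long; origin under its middle, own x axis from handle to tip

How it is judged (in metres and radians):
On the way:
1. the wheel has been pushed half a turn clockwise: the slide has advanced 10 mm (distance of specimen from where it was at the start of the episode above 0.01 m).
At the end, for the whole second after the job is handed in: The wheel has made one full clockwise turn and stands still: the handle is within 9.5 mm (10 degrees) of where it began and the specimen has advanced 20 mm, within 1 mm; the four loose things are within 15 mm of where they were; the robot is clear (distance of handle from where it was at the start of the episode below 0.0095 m and distance of specimen from where it was at the start of the episode between 0.019 and 0.021 m and velocity of joint wheel between -0.05 and 0.05 rad/s and distance of each of bin, jar, race, driver from where it was at the start of the episode below 0.015 m); the robot touches nothing.
It fails at once if the handle is gripped (pressed on opposite sides at once by more than 2 N) ((contact force between the fingers and wheel_c22 above 2 N and contact force between the fingers and wheel_c24 above 2 N) or (contact force between the fingers and wheel_c23 above 2 N and contact force between the fingers and wheel_c25 above 2 N)).
It fails at once if the specimen or its slide is touched (contact force between any of the arm, the fingers and carriage_c0 above 1 N or contact force between any of the arm, the fingers and carriage_c1 above 1 N or contact force between any of the arm, the fingers and carriage_c2 above 1 N or contact force between any of the arm, the fingers and carriage_c3 above 1 N).
It fails at once if the wheel is turned by its rim, spokes or hub instead of the handle (contact force between the fingers and wheel above 1.5 N and (velocity of joint wheel above 0.2 rad/s or velocity of joint wheel below -0.2 rad/s) and contact force between the fingers and wheel_c21 below 0.3 N and contact force between the fingers and wheel_c22 below 0.3 N and contact force between the fingers and wheel_c23 below 0.3 N and contact force between the fingers and wheel_c24 below 0.3 N and contact force between the fingers and wheel_c25 below 0.3 N).
It fails at once if the bin, jar, steel ring or screwdriver is lifted, knocked over or pushed away (distance of any of bin, jar, race, driver from where it was at the start of the episode above 0.015 m or angle between any of bin, jar, race's own z axis and vertical above 0.5 rad).
It also fails if it takes over 56 s, if anything falls off the work surface, if the arm or the gripper's body presses on something with over 40 N, if the wrist force passes 120 N, or if a joint passes its speed limit or range.

## Working session

There is one attempt and no reset: what is moved stays moved. The work goes in short steps, Python scripts to look and compute and a shell command to move; the robot and the scene stay as the last step left them, time stands still between calls to the robot, and variables do not carry over. Pictures are saved under pics/ and viewed, and the job is handed in when it is done.

```bash
mkdir -p pics; ls; cat > h.py <<'E'
import numpy as np, cv2
from workcell import bot
def shot(n,f):
    p=bot.camera(n); cv2.imwrite('pics/'+f,cv2.cvtColor(p['frame'],cv2.COLOR_RGB2BGR)); return p
def ray(p,u,v):
    x=(u-p['cx'])/p['fx'];y=(v-p['cy'])/p['fy']
    d=np.array([x,y]);s=d.copy()
    for _ in range(20): s=d/(1+p['k1']*(s@s))
    R=np.array(p['R']);t=np.array(p['t'])
    return -R.T@t, R.T@np.array([s[0],s[1],1])
def onz(p,u,v,z):
    o,d=ray(p,u,v); return o+d*(z-o[2])/d[2]
def tri(a,b):
    A=np.zeros((3,3));B=np.zeros(3)
    for o,d in (a,b):
        d=d/np.linalg.norm(d);P=np.eye(3)-np.outer(d,d);A+=P;B+=P@o
    return np.linalg.solve(A,B)
def proj(p,X):
    c=np.array(p['R'])@X+np.array(p['t']);s=c[:2]/c[2];s=s*(1+p['k1']*(s@s))
    return s*[p['fx'],p['fy']]+[p['cx'],p['cy']]
E
python3 - <<'E'
from h import *
o=bot.get_obs();print(o)
P={n:shot(n,n+'0.png') for n in('scene','side')}
Z=dict(wheel_centre=.083,handle=.11,specimen=.065,bin=0,jar=0,race=0,driver=0)
for k,z in Z.items():
    r={}
    for n,p in P.items():
        for d in bot.tip_of(k,p)[:2]:
            u,v=d['centre'][0]*640,d['centre'][1]*400
            print(k,n,round(d['conf'],2),round(u),round(v),onz(p,u,v,z).round(4)); r.setdefault(n,ray(p,u,v))
    if len(r)==2: print('   tri',tri(*r.values()).round(4))
E
```

```text
pics
{'time': 0.0, 'q': array([7.02443291e+01, 5.01045277e+00, 1.00354090e+01, 9.50990130e+01,
       4.83407784e-04, 8.99998143e+01]), 'qd': array([ 0.0519999 ,  0.01353174,  0.01532643, -0.08399353, -0.10377851,
       -0.0659206 ]), 'joint_efforts': array([-3.00753141e-03, -5.20397723e+01,  4.64795494e+01,  1.66064186e-02,
       -1.05679114e-04, -1.11485843e-05]), 'ee_pos': array([0.18583714, 0.51744492, 0.24959781]), 'tcp_rot': array([ -90.37418016,   89.92594168, -110.12966577]), 'wrist_force': array([ 0.14103437, -0.27481074,  0.29195989]), 'torque': array([0.01937495, 0.02200194, 0.08252624]), 'opening': 0.08532111418986038}
wheel_centre scene 0.87 281 230 [ 0.5615 -0.1003  0.083 ]
wheel_centre side 0.9 333 229 [ 0.5511 -0.1034  0.083 ]
wheel_centre side 0.53 358 217 [ 0.6115 -0.1068  0.083 ]
   tri [ 0.5566 -0.0957  0.0746]
handle scene 0.69 289 240 [ 0.6087 -0.1322  0.11  ]
handle side 0.73 356 217 [ 0.5902 -0.1257  0.11  ]
   tri [ 0.5991 -0.1185  0.0955]
specimen scene 0.62 345 181 [0.5674 0.135  0.065 ]
specimen scene 0.47 279 233 [ 0.551 -0.097  0.065]
specimen side 0.58 273 169 [0.5703 0.1434 0.065 ]
   tri [0.5676 0.1366 0.0674]
bin scene 0.93 201 307 [ 0.5176 -0.3098  0.    ]
bin side 0.96 386 338 [ 0.51   -0.3128  0.    ]
   tri [ 0.5136 -0.3087 -0.0069]
jar scene 0.6 319 316 [ 0.7213 -0.1817  0.    ]
jar side 0.94 417 239 [ 0.7277 -0.1759  0.    ]
   tri [ 0.7228 -0.1816  0.0051]
race scene 0.74 247 219 [ 0.4195 -0.0616  0.    ]
race side 0.77 269 275 [ 0.4196 -0.0645  0.    ]
   tri [ 4.199e-01 -6.290e-02 -1.000e-04]
driver scene 0.97 381 262 [0.749  0.0167 0.    ]
driver side 0.9 365 191 [0.7409 0.0097 0.    ]
driver side 0.61 268 273 [ 0.4209 -0.0591  0.    ]
   tri [ 0.7474  0.0184 -0.0065]
```

View pics/scene0.png

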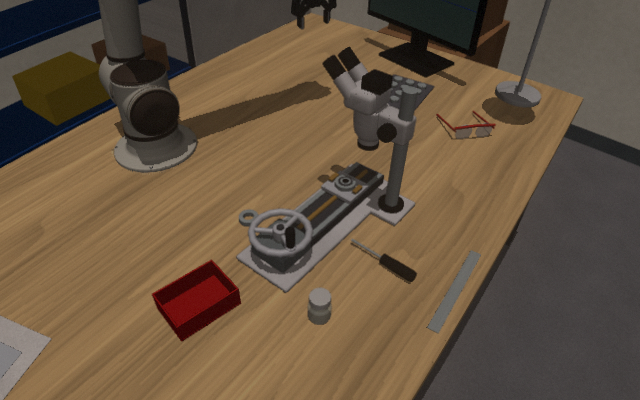

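View pics/side0.png

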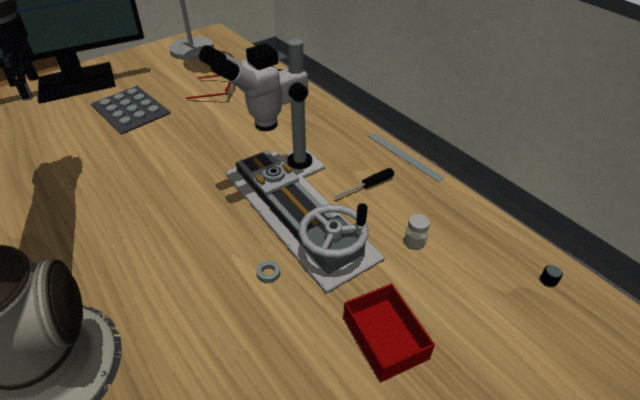

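```bash
python3 - <<'E'
from h import *
a=cv2.imread('pics/scene0.png');b=cv2.imread('pics/side0.png')
A=cv2.resize(a[200:275,235:315],None,fx=5,fy=5,interpolation=cv2.INTER_CUBIC);B=cv2.resize(b[195:270,290:370],None,fx=5,fy=5,interpolation=cv2.INTER_CUBIC)
cv2.imwrite('pics/z0.png',np.hstack([A,B]))
sc=bot.camera('scene');sd=bot.camera('side')
print('eyepiece',tri(ray(sc,333,66),ray(sd,203,52)),'scope body',tri(ray(sc,368,145),ray(sd,266,125)),'pole',tri(ray(sc,391,204),ray(sd,301,162)))
print(bot.get_obs()['time'])
E
```

```text
eyepiece [0.47869787 0.19997548 0.3372946 ] scope body [0.58974247 0.19251061 0.15103671] pole [0.67600409 0.18530369 0.01038512]
0.9
```

View pics/z0.png

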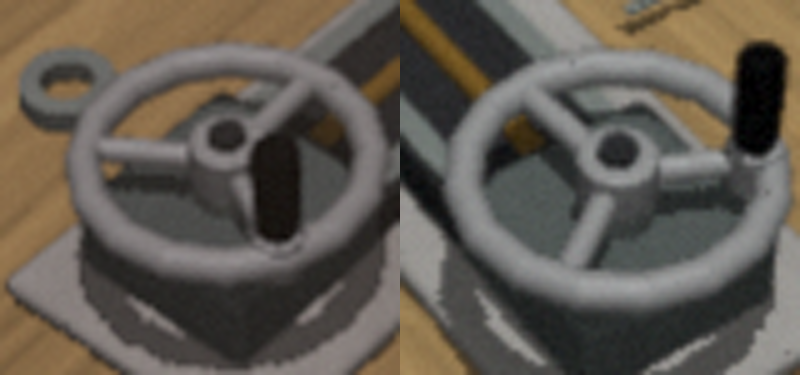

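```bash
python3 - <<'E'
from h import *
sc=bot.camera('scene');sd=bot.camera('side')
h=tri(ray(sc,290,238),ray(sd,362,214.8));c=tri(ray(sc,280.2,226.6),ray(sd,332.6,225.4))
print('handle',h,'hub',c, np.linalg.norm((h-c)[:2]),np.degrees(np.arctan2(*(h-c)[1::-1])))
print(onz(sc,290,238,.11),onz(sd,362,214.8,.11),onz(sc,280.2,226.6,.091),onz(sd,332.6,225.4,.091))
# fit: centre + theta
from scipy.optimize import least_squares
obs=[(sc,(290,238),'h',.11),(sd,(362,214.8),'h',.11),(sc,(289.4,227.3),'h',.133),(sd,(362.6,205),'h',.133),(sc,(280.2,226.6),'c',.091),(sd,(332.6,225.4),'c',.091)]
def f(x):
    r=[]
    for p,uv,k,z in obs:
        X=np.array([x[0],x[1],z])
        if k=='h': X[:2]+=.055*np.array([np.cos(x[2]),np.sin(x[2])])
        r+=list(proj(p,X)-uv)
    return r
s=least_squares(f,[.556,-.1,-.4]);print(s.x,np.degrees(s.x[2]),np.round(s.fun,1))
# overlay rim
im=[cv2.cvtColor(p['frame'],cv2.COLOR_RGB2BGR) for p in(sc,sd)]
out=[]
for p,i,o in((sc,im[0],(235,200)),(sd,im[1],(290,195))):
    z=cv2.resize(i[o[1]:o[1]+75,o[0]:o[0]+80],None,fx=5,fy=5)
    for t in np.linspace(0,6.28,60):
        u=proj(p,np.array([s.x[0]+.07*np.cos(t),s.x[1]+.07*np.sin(t),.077]));cv2.circle(z,tuple(int(q) for q in (u-o)*5+2),2,(0,0,255),-1)
    out.append(z)
cv2.imwrite('pics/z1.png',np.hstack(out))
E
```

```text
handle [ 0.60524856 -0.1255273   0.10692599] hub [ 0.55508918 -0.09685325  0.08530969] 0.05777685102425459 -29.754819390382597
[ 0.6071221  -0.12785318  0.11      ] [ 0.60310519 -0.12764341  0.11      ] [ 0.5587204 -0.1008045  0.091    ] [ 0.55154764 -0.10134209  0.091     ]
[ 0.55543245 -0.10018461 -0.47911598] -27.451323651130764 [-0.4 -1.3 -0.3 -0.9 -0.   1.4 -0.1  0.4 -1.  -0.8  1.2 -1.2]
```

View pics/z1.png

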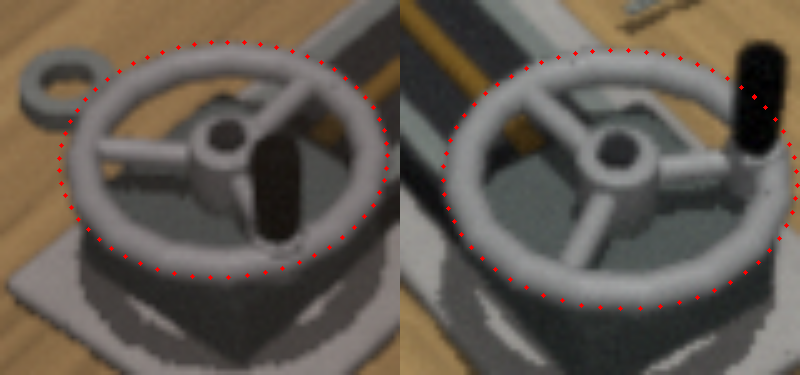

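```bash
python3 - <<'E'
from h import *
from scipy.spatial.transform import Rotation as Ro
o=bot.get_obs();R=Ro.from_euler('xyz',o['tcp_rot'],degrees=True).as_matrix();print(R.round(3))
p=o['ee_pos']
for w in [(.12,.34,.3),(.25,.22,.3),(.33,.03,.3),(.40,-.08,.28)]: print(w,(R.T@(np.array(w)-p)).round(3))
E
```

```text
[[-0.     0.338  0.941]
 [-0.     0.941 -0.338]
 [-1.    -0.     0.   ]]
(0.12, 0.34, 0.3) [-0.05  -0.189 -0.002]
(0.25, 0.22, 0.3) [-0.05  -0.258  0.161]
(0.33, 0.03, 0.3) [-0.05 -0.41  0.3 ]
(0.4, -0.08, 0.28) [-0.03  -0.49   0.403]
```

```bash
python3 -m handwheel '[[0,0,0,-0.02,-0.05,0,1],[0,0,0,-0.04,-0.1,0,1],[0,0,0,-0.05,-0.145,0,1],[0,0,0,-0.05,-0.19,0,1],[0,0,0,-0.05,-0.207,0.04,1],[0,0,0,-0.05,-0.225,0.08,1],[0,0,0,-0.05,-0.242,0.12,1],[0,0,0,-0.05,-0.26,0.16,1],[0,0,0,-0.05,-0.298,0.195,1],[0,0,0,-0.05,-0.335,0.23,1],[0,0,0,-0.05,-0.373,0.265,1],[0,0,0,-0.05,-0.41,0.3,1],[0,0,0,-0.045,-0.437,0.335,1],[0,0,0,-0.037,-0.463,0.37,1],[0,0,0,-0.03,-0.49,0.403,1],[0,0,0,-0.03,-0.49,0.403,1],[0,0,0,-0.03,-0.49,0.403,1]]' 20; python3 - <<'E'
from h import *
o=bot.get_obs();print(o['q'].round(1),o['ee_pos'].round(4),o['tcp_rot'].round(1),o['opening'],o['wrist_force'].round(2))
E
```

```text
time: 3.12
ee_pos: [0.3993, -0.0796, 0.2804]
tcp_rot: [161.5, 90.0, 141.7]
wrist_force: [-0.6, 0.0, -0.3]
opening: 0.0004
[-11.3 -13.5  -3.9  99.6   0.    8.5] [ 0.3993 -0.0796  0.2804] [161.5  90.  141.7] 0.0003849361120628063 [-0.61  0.05 -0.28]
```

```bash
python3 -m handwheel '[[0,0,0,0.02,0.017,0.05,1],[0,0,0,0.04,0.033,0.1,1],[0,0,0,0.06,0.05,0.15,1],[0,0,0,0.08,0.0665,0.197,1],[0,0,0,0.08,0.0665,0.197,1],[0,0,0,0.08,0.0665,0.197,1]]'; python3 - <<'E'
from h import *
a=shot('scene','s2.png');b=shot('side','d2.png')
cv2.imwrite('pics/z2.png',np.hstack([cv2.resize(cv2.imread('pics/s2.png')[150:280,220:350],None,fx=3,fy=3),cv2.resize(cv2.imread('pics/d2.png')[150:280,280:410],None,fx=3,fy=3)]))
o=bot.get_obs();print(o['q'].round(1),o['ee_pos'].round(4))
E
```

```text
time: 3.88
ee_pos: [0.607, -0.0827, 0.201]
tcp_rot: [102.4, 90.0, 82.7]
wrist_force: [-0.3, -1.2, 0.9]
opening: 0.0002
[-7.8 12.8 13.6 90.6 -0.  11.9] [ 0.6069 -0.0832  0.2022]
```

View pics/z2.png

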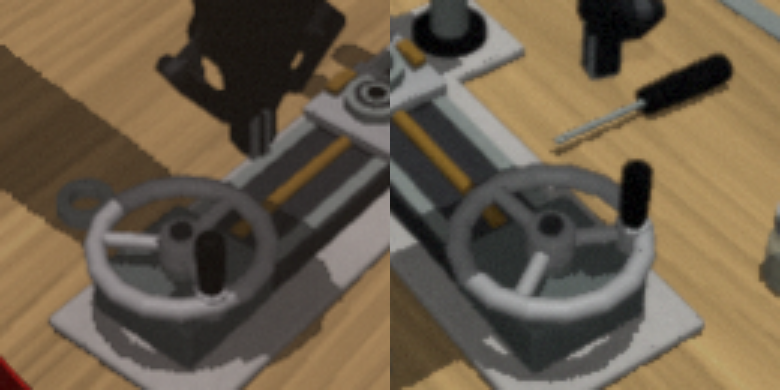

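```bash
python3 -m handwheel '[[0,0,0,0.03,0,0,1],[0,0,0,0.06,0,0,1],[0,0,0,0.08,0,0,1],[0,0,0,0.08,0,0,1],[0,0,0,0.08,0,0,1]]'; python3 - <<'E'
from h import *
a=shot('scene','s3.png');b=shot('side','d3.png')
cv2.imwrite('pics/z3.png',np.hstack([cv2.resize(cv2.imread('pics/s3.png')[150:280,220:350],None,fx=3,fy=3),cv2.resize(cv2.imread('pics/d3.png')[150:280,280:410],None,fx=3,fy=3)]))
o=bot.get_obs();print(o['q'].round(1),o['ee_pos'].round(4),o['wrist_force'].round(2))
Y=np.array([.338,.941]);Zt=np.array([.941,-.338])
P=lambda f:.055*np.array([np.cos(np.radians(f)),np.sin(np.radians(f))])
for s in (17,-103,-223):
    print(s,[ [round(float((P(s-6*k)-P(s))@Y),3),round(float((P(s-6*k)-P(s))@Zt),3)] for k in range(1,21)])
E
```

```text
time: 4.6
ee_pos: [0.6077, -0.0838, 0.1225]
tcp_rot: [12.0, 89.8, -7.8]
wrist_force: [-0.3, -0.4, 1.5]
opening: -0.0001
[-7.9 12.9  4.8 81.8  0.  11.9] [ 0.6079 -0.0838  0.1222] [0.47 0.12 0.31]
17 [[-0.005, 0.003], [-0.01, 0.006], [-0.015, 0.008], [-0.021, 0.01], [-0.026, 0.011], [-0.032, 0.011], [-0.038, 0.011], [-0.044, 0.01], [-0.049, 0.008], [-0.055, 0.006], [-0.06, 0.004], [-0.065, 0.001], [-0.069, -0.003], [-0.073, -0.007], [-0.077, -0.011], [-0.08, -0.016], [-0.083, -0.021], [-0.085, -0.026], [-0.087, -0.032], [-0.088, -0.038]]
-103 [[-0.0, -0.006], [-0.0, -0.011], [0.001, -0.017], [0.002, -0.023], [0.004, -0.028], [0.007, -0.033], [0.01, -0.038], [0.013, -0.043], [0.017, -0.047], [0.022, -0.051], [0.026, -0.054], [0.032, -0.056], [0.037, -0.059], [0.042, -0.06], [0.048, -0.061], [0.054, -0.061], [0.06, -0.061], [0.065, -0.06], [0.071, -0.059], [0.076, -0.057]]
-223 [[0.005, 0.003], [0.01, 0.006], [0.015, 0.009], [0.019, 0.013], [0.022, 0.018], [0.026, 0.022], [0.028, 0.027], [0.03, 0.033], [0.032, 0.038], [0.033, 0.044], [0.033, 0.05], [0.033, 0.056], [0.032, 0.061], [0.031, 0.067], [0.029, 0.072], [0.026, 0.077], [0.023, 0.082], [0.02, 0.087], [0.016, 0.091], [0.011, 0.095]]
```

View pics/z3.png

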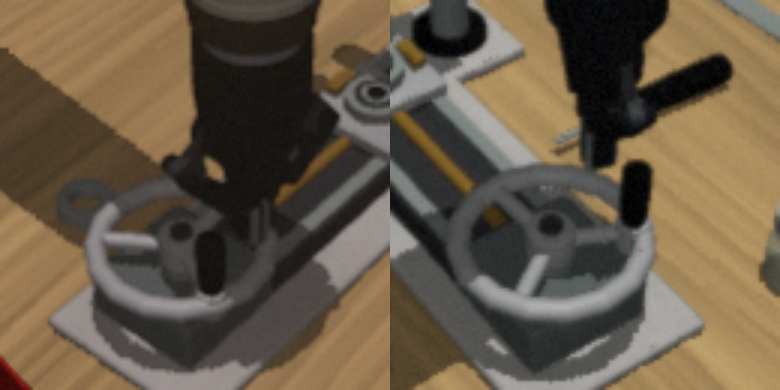

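```bash
python3 -m handwheel '[[0,0,0,0,-0.005,0.003,1],[0,0,0,0,-0.01,0.006,1],[0,0,0,0,-0.015,0.008,1],[0,0,0,0,-0.021,0.01,1],[0,0,0,0,-0.026,0.011,1],[0,0,0,0,-0.032,0.011,1],[0,0,0,0,-0.038,0.011,1],[0,0,0,0,-0.044,0.01,1],[0,0,0,0,-0.049,0.008,1],[0,0,0,0,-0.055,0.006,1]]'; python3 - <<'E'
from h import *
a=shot('scene','s4.png');b=shot('side','d4.png')
cv2.imwrite('pics/z4.png',np.hstack([cv2.resize(cv2.imread('pics/s4.png')[150:280,220:350],None,fx=3,fy=3),cv2.resize(cv2.imread('pics/d4.png')[150:280,280:410],None,fx=3,fy=3)]))
o=bot.get_obs();print(o['q'].round(1),o['ee_pos'].round(4),o['wrist_force'].round(2))
E
```

```text
time: 5.95
ee_pos: [0.5943, -0.1378, 0.1205]
tcp_rot: [34.0, 90.0, 14.2]
wrist_force: [-1.2, 7.8, 1.3]
opening: -0.0
[-13.1  12.6   4.2  81.7  -0.    6.7] [ 0.5939 -0.1381  0.1204] [ 0.26 -0.12 -0.03]
```

View pics/z4.png

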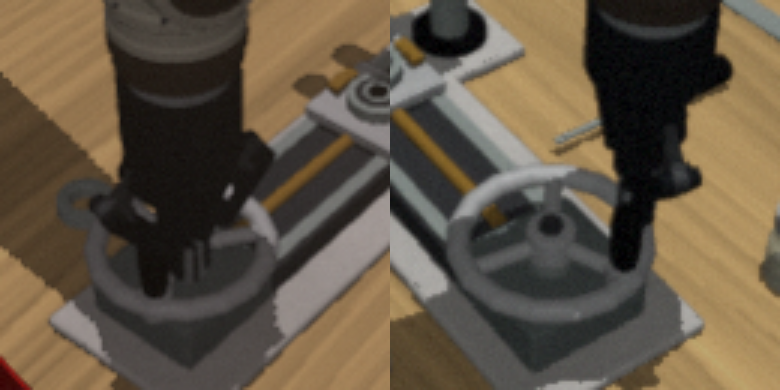

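```bash
python3 - <<'E'
from h import *
Y=np.array([.338,.941]);Zt=np.array([.941,-.338])
P=lambda f:.055*np.array([np.cos(np.radians(f)),np.sin(np.radians(f))])
for s in (-43,-163,-283):
    print(s,[ [round(float((P(s-6*k)-P(s))@Y),3),round(float((P(s-6*k)-P(s))@Zt),3)] for k in range(1,21)])
E
```

```text
-43 [[-0.005, -0.003], [-0.01, -0.006], [-0.015, -0.009], [-0.019, -0.013], [-0.022, -0.018], [-0.026, -0.022], [-0.028, -0.027], [-0.03, -0.033], [-0.032, -0.038], [-0.033, -0.044], [-0.033, -0.05], [-0.033, -0.056], [-0.032, -0.061], [-0.031, -0.067], [-0.029, -0.072], [-0.026, -0.077], [-0.023, -0.082], [-0.02, -0.087], [-0.016, -0.091], [-0.011, -0.095]]
-163 [[0.005, -0.003], [0.01, -0.006], [0.015, -0.008], [0.021, -0.01], [0.026, -0.011], [0.032, -0.011], [0.038, -0.011], [0.044, -0.01], [0.049, -0.008], [0.055, -0.006], [0.06, -0.004], [0.065, -0.001], [0.069, 0.003], [0.073, 0.007], [0.077, 0.011], [0.08, 0.016], [0.083, 0.021], [0.085, 0.026], [0.087, 0.032], [0.088, 0.038]]
-283 [[0.0, 0.006], [0.0, 0.011], [-0.001, 0.017], [-0.002, 0.023], [-0.004, 0.028], [-0.007, 0.033], [-0.01, 0.038], [-0.013, 0.043], [-0.017, 0.047], [-0.022, 0.051], [-0.026, 0.054], [-0.032, 0.056], [-0.037, 0.059], [-0.042, 0.06], [-0.048, 0.061], [-0.054, 0.061], [-0.06, 0.061], [-0.065, 0.06], [-0.071, 0.059], [-0.076, 0.057]]
```

```bash
python3 -m handwheel '[[0,0,0,0,-0.005,-0.003,1],[0,0,0,0,-0.01,-0.006,1],[0,0,0,0,-0.015,-0.009,1],[0,0,0,0,-0.019,-0.013,1],[0,0,0,0,-0.022,-0.018,1],[0,0,0,0,-0.026,-0.022,1],[0,0,0,0,-0.028,-0.027,1],[0,0,0,0,-0.03,-0.033,1],[0,0,0,0,-0.032,-0.038,1],[0,0,0,0,-0.033,-0.044,1],[0,0,0,0,-0.033,-0.05,1],[0,0,0,0,-0.033,-0.056,1],[0,0,0,0,-0.032,-0.061,1],[0,0,0,0,-0.031,-0.067,1],[0,0,0,0,-0.029,-0.072,1],[0,0,0,0,-0.026,-0.077,1],[0,0,0,0,-0.023,-0.082,1],[0,0,0,0,-0.02,-0.087,1],[0,0,0,0,-0.016,-0.091,1],[0,0,0,0,-0.011,-0.095,1]]'; python3 - <<'E'
from h import *
a=shot('scene','s5.png');b=shot('side','d5.png')
cv2.imwrite('pics/z5.png',np.hstack([cv2.resize(cv2.imread('pics/s5.png')[150:280,220:350],None,fx=3,fy=3),cv2.resize(cv2.imread('pics/d5.png')[150:280,280:410],None,fx=3,fy=3)]))
o=bot.get_obs();print(o['q'].round(1),o['ee_pos'].round(4),o['wrist_force'].round(2))
E
```

```text
time: 8.55
ee_pos: [0.501, -0.1155, 0.1202]
tcp_rot: [-141.0, 90.0, -160.8]
wrist_force: [2.1, -2.7, 0.5]
opening: 0.0001
[-12.9  -0.5  -9.9  80.6   0.    6.8] [ 0.501  -0.115   0.1202] [-0.41  0.41  0.03]
```

View pics/z5.png

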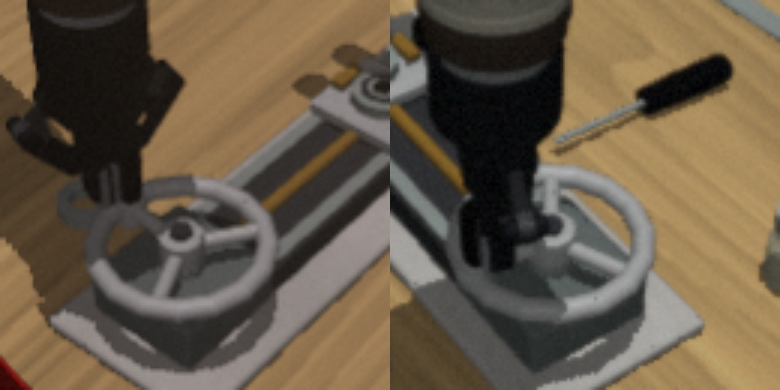

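```bash
python3 -m handwheel '[[0,0,0,0,0.005,-0.003,1],[0,0,0,0,0.01,-0.006,1],[0,0,0,0,0.015,-0.008,1],[0,0,0,0,0.021,-0.01,1],[0,0,0,0,0.026,-0.011,1],[0,0,0,0,0.032,-0.011,1],[0,0,0,0,0.038,-0.011,1],[0,0,0,0,0.044,-0.01,1],[0,0,0,0,0.049,-0.008,1],[0,0,0,0,0.055,-0.006,1],[0,0,0,0,0.06,-0.004,1],[0,0,0,0,0.065,-0.001,1],[0,0,0,0,0.069,0.003,1],[0,0,0,0,0.073,0.007,1],[0,0,0,0,0.077,0.011,1],[0,0,0,0,0.08,0.016,1],[0,0,0,0,0.083,0.021,1],[0,0,0,0,0.085,0.026,1],[0,0,0,0,0.087,0.032,1],[0,0,0,0,0.088,0.038,1]]'; python3 - <<'E'
from h import *
a=shot('scene','s6.png');b=shot('side','d6.png')
cv2.imwrite('pics/z6.png',np.hstack([cv2.resize(cv2.imread('pics/s6.png')[150:280,220:350],None,fx=3,fy=3),cv2.resize(cv2.imread('pics/d6.png')[150:280,280:410],None,fx=3,fy=3)]))
o=bot.get_obs();print(o['q'].round(1),o['ee_pos'].round(4),o['wrist_force'].round(2))
E
```

```text
time: 11.15
ee_pos: [0.5673, -0.0459, 0.1203]
tcp_rot: [-120.2, 90.0, -139.9]
wrist_force: [-4.0, -1.0, -0.6]
opening: -0.0
[-4.6  7.  -2.1 80.8  0.  15.1] [ 0.5679 -0.0459  0.1204] [ 0.04 -0.41 -0.25]
```

View pics/z6.png

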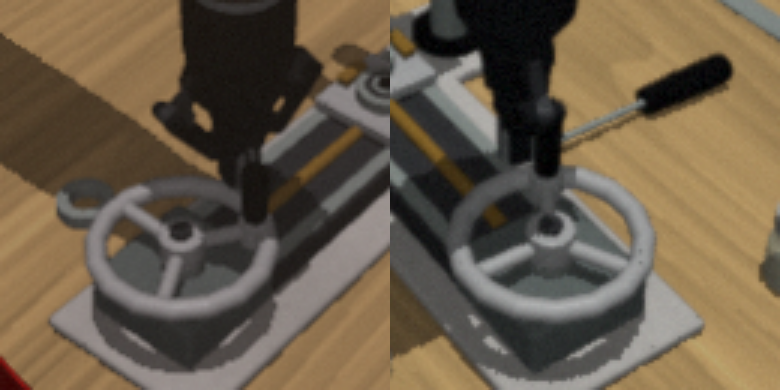

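```bash
python3 -m handwheel '[[0,0,0,0,0.0,0.006,1],[0,0,0,0,0.0,0.011,1],[0,0,0,0,-0.001,0.017,1],[0,0,0,0,-0.002,0.023,1],[0,0,0,0,-0.004,0.028,1],[0,0,0,0,-0.007,0.033,1],[0,0,0,0,-0.01,0.038,1],[0,0,0,0,-0.013,0.043,1],[0,0,0,0,-0.017,0.047,1],[0,0,0,0,-0.022,0.051,1]]'; cat > m.py <<'E'
from h import *
import sys
k=sys.argv[1]
a=shot('scene',f's{k}.png');b=shot('side',f'd{k}.png')
cv2.imwrite(f'pics/z{k}.png',np.hstack([cv2.resize(cv2.imread(f'pics/{c}{k}.png')[y:y+75,x:x+80],None,fx=5,fy=5,interpolation=cv2.INTER_CUBIC) for c,x,y in(('s',235,200),('d',290,195))]))
o=bot.get_obs();print(o['time'],o['q'].round(1),o['ee_pos'].round(4),o['wrist_force'].round(2))
for n,p in(('scene',a),('side',b)):
    for t in('handle','specimen','jar','race','driver','bin'):
        for d in bot.tip_of(t,p)[:1]: print(n,t,round(d['conf'],2),(np.array(d['centre'])*[640,400]).round(1))
E
python3 m.py 7
```

```text
time: 12.5
ee_pos: [0.6025, -0.0843, 0.1198]
tcp_rot: [-160.8, 89.4, 179.3]
wrist_force: [-11.4, 4.6, 1.4]
opening: 0.0001
12.6 [-7.9 13.   4.8 81.8 -0.  11.9] [ 0.607  -0.0847  0.1202] [ 0.52 -0.62 -0.18]
scene handle 0.87 [296.8 238. ]
scene specimen 0.64 [346.4 175.9]
scene jar 0.6 [320.4 313. ]
scene race 0.6 [249.8 222.3]
scene driver 0.66 [380.8 258.9]
scene bin 0.65 [198.6 307.5]
side handle 0.63 [355.4 211.6]
side specimen 0.87 [268.5 165.4]
side jar 0.57 [415.2 241.5]
side race 0.91 [267.  274.7]
side driver 0.66 [363.6 188.6]
side bin 0.75 [386.2 337.5]
```

View pics/z7.png

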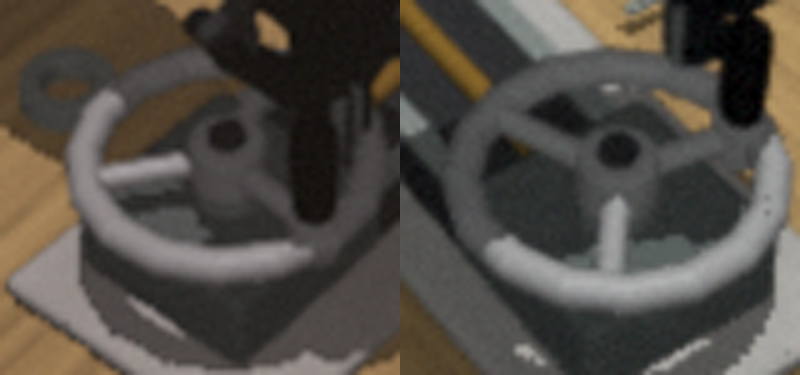

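```bash
cat > ang.py <<'E'
from h import *
from scipy.optimize import least_squares
def ang(sc,sd,pts):
    # pts: scene mid, side mid bottom
    def f(x):
        r=[]
        for p,uv,z in ((sc,pts[0],pts[2]),(sd,pts[1],pts[2])):
            X=np.array([.5555+.055*np.cos(x[0]),-.1002+.055*np.sin(x[0]),z]);r+=list(proj(p,X)-uv)
        return r
    s=least_squares(f,[-.3]);return np.degrees(s.x[0]),s.fun.round(1)
E
python3 - <<'E'
from ang import *
sc=bot.camera('scene');sd=bot.camera('side')
print('start',ang(sc,sd,((290.4,248.5),(361,225.5),.085)))
print('now bottom',ang(sc,sd,((235+315/5,200+220/5),(290+338/5,195+125/5),.085)))
print('now mid',ang(sc,sd,((297.6,233.4),(358.6,208.6),.11)))
E
```

```text
start (np.float64(-30.742245797248785), array([-2. , -2.9,  0.3, -1.5]))
now bottom (np.float64(-12.52524424734474), array([-2.2, -1.7,  0.8, -2. ]))
now mid (np.float64(-9.255474041931011), array([-0.8, -0.2, -0.2, -0.6]))
```

```bash
python3 -m handwheel '[[0,0,0,0,-0.003,0.002,1],[0,0,0,0,-0.006,0.004,1],[0,0,0,0,-0.010,0.006,1],[0,0,0,0,-0.013,0.007,1],[0,0,0,0,-0.013,0.007,1],[0,0,0,0,0.0,0.0,1],[0,0,0,0,0.01,-0.01,1],[0,0,0,0,0.01,-0.01,1]]'; python3 m.py 8
```

```text
time: 14.3
ee_pos: [0.601, -0.0696, 0.1205]
tcp_rot: [-6.7, 90.0, -26.3]
wrist_force: [0.7, 0.7, -0.2]
opening: 0.0002
14.4 [-6.7 11.9  3.5 81.6 -0.  13. ] [ 0.6014 -0.0705  0.1205] [-0.59 -0.08 -0.12]
scene handle 0.59 [291.5 238.5]
scene specimen 0.85 [349.5 178.6]
scene jar 0.76 [318.8 317.8]
scene race 0.56 [248.6 218.7]
scene driver 0.66 [380.7 262.1]
scene bin 0.76 [199.3 305. ]
side handle 0.63 [358.8 215.4]
side specimen 0.64 [265.2 163.9]
side jar 0.97 [417.5 238.2]
side race 0.58 [267.3 275. ]
side driver 0.72 [361.9 189.7]
side bin 0.68 [386.2 337.8]
```

View pics/z8.png

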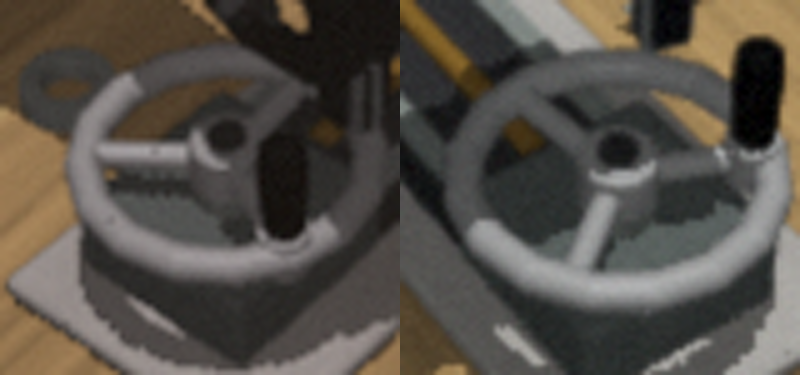

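```bash
python3 - <<'E'
import cv2,numpy as np
for c,(x0,x1,y0,y1) in (('s',(284,301,224,251)),('d',(352,369,201,228))):
    t=cv2.imread('pics/'+('scene0' if c=='s' else 'side0')+'.png')
    for k in '0','8':
        i=t if k=='0' else cv2.imread(f'pics/{c}8.png')
        m=cv2.cvtColor(i,cv2.COLOR_BGR2GRAY)[y0:y1,x0:x1]<32
        n,l,s,ce=cv2.connectedComponentsWithStats(m.astype(np.uint8));j=1+s[1:,4].argmax();print(c,k,s[j],ce[j]+[x0,y0])
E
```

```text
s 0 [  1   3  10  21 170] [289.90588235 236.92941176]
s 8 [  3   0  11  24 197] [291.58883249 235.44162437]
d 0 [  5   3  10  22 178] [361.38202247 214.21348315]
d 8 [  5   2   9  22 169] [360.87573964 213.11242604]
```

```bash
python3 -m handwheel '[[0,0,0,0,-0.01,0.01,1],[0,0,0,0,-0.018,0.014,1],[0,0,0,0,-0.022,0.016,1],[0,0,0,0,-0.024,0.017,1],[0,0,0,0,-0.026,0.018,1],[0,0,0,0,-0.026,0.018,1],[0,0,0,0,-0.01,0.01,1],[0,0,0,0,0,0,1],[0,0,0,-0.04,0,0,1],[0,0,0,-0.09,0,0,1],[0,0,0,-0.14,0,-0.04,1],[0,0,0,-0.17,0,-0.1,1],[0,0,0,-0.17,0,-0.15,1],[0,0,0,-0.17,0,-0.2,1],[0,0,0,-0.17,0,-0.2,1],[0,0,0,-0.17,0,-0.2,1]]'; python3 m.py 9;  python3 - <<'E'
import cv2,numpy as np
for c,(x0,x1,y0,y1) in (('s',(284,301,224,251)),('d',(352,369,201,228))):
    t=cv2.imread('pics/'+('scene0' if c=='s' else 'side0')+'.png')
    for k in '0','9':
        i=t if k=='0' else cv2.imread(f'pics/{c}9.png')
        m=cv2.cvtColor(i,cv2.COLOR_BGR2GRAY)[y0:y1,x0:x1]<32
        n,l,s,ce=cv2.connectedComponentsWithStats(m.astype(np.uint8));j=1+s[1:,4].argmax();print(c,k,s[j],ce[j]+[x0,y0])
from h import *
sc=bot.camera('scene');sd=bot.camera('side')
# specimen by template shift start vs now
pts=[]
for n,p,f,(u,v) in(('scene',sc,'s9',(345,183)),('side',sd,'d9',(274,171))):
    a=cv2.imread(f'pics/{n}0.png');b=cv2.imread(f'pics/{f}.png')
    T=a[v-9:v+10,u-12:u+13];W=b[v-30:v+30,u-35:u+36]
    r=cv2.matchTemplate(W,T,cv2.TM_CCOEFF_NORMED);_,c,_,l=cv2.minMaxLoc(r);u2,v2=u-35+l[0]+12,v-30+l[1]+9
    print(n,c,(u2,v2),onz(p,u2,v2,.065)-onz(p,u,v,.065))
cv2.imwrite('pics/f9.png',np.hstack([cv2.resize(cv2.imread('pics/s9.png')[140:340,150:420],(400,296)),cv2.resize(cv2.imread('pics/d9.png')[140:340,180:450],(400,296))]))
E
```

```text
time: 17.0
ee_pos: [0.4132, -0.0029, 0.2906]
tcp_rot: [14.2, 89.9, -5.5]
wrist_force: [0.0, 0.1, -0.1]
opening: -0.0
17.1 [ -0.5 -12.3  -1.8 100.5  -0.   19.3] [ 0.4137 -0.0033  0.29  ] [-0.32  0.82  0.18]
scene handle 0.79 [289.1 238.6]
scene specimen 0.89 [348.2 176.8]
scene jar 0.83 [322.3 317.8]
scene race 0.6 [245.7 218.7]
scene driver 0.9 [384.3 258.9]
scene bin 0.65 [200. 307.]
side handle 0.94 [357.9 217.3]
side specimen 0.62 [268.4 165.5]
side jar 0.76 [415.9 238.2]
side race 0.68 [266.  275.6]
side driver 0.93 [362.1 191.3]
side bin 0.82 [388.  338.6]
s 0 [  1   3  10  21 170] [289.90588235 236.92941176]
s 9 [  2   3   9  21 168] [290.05357143 237.        ]
d 0 [  5   3  10  22 178] [361.38202247 214.21348315]
d 9 [  5   3  10  22 173] [361.32947977 214.0867052 ]
scene 0.8602152466773987 (350, 179) [0.0012771  0.02033139 0.        ]
side 0.7952764630317688 (270, 166) [0.00256055 0.02108693 0.        ]
```

View pics/z9.png

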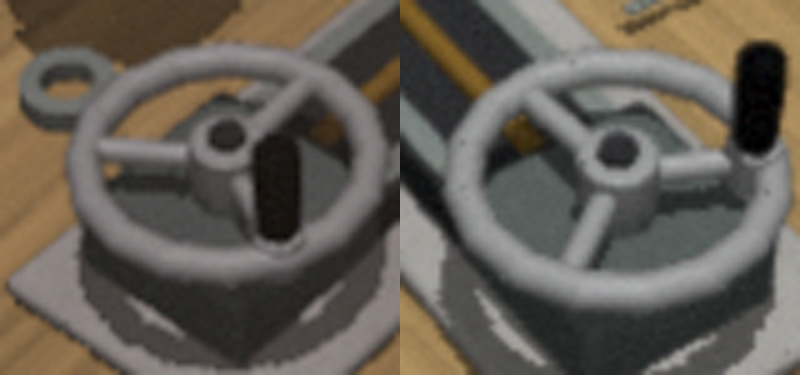

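View pics/f9.png

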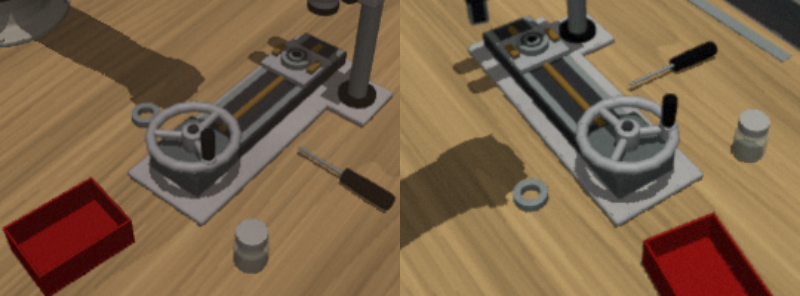

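The handle is back within 0.2 px of its start position in both views. The specimen has moved about 20 mm, and the robot and the loose things are clear of each other.

```bash
python3 -c "
from workcell import bot
print(bot.job_done())"
```

```text
the job is handed in; nothing more can be done
None
```

I pushed the hand wheel through one full clockwise turn by its handle, using the closed fingertips. Then I took the hand away and handed the job in at about 17 s. I stopped a little short of the full turn, measured, and made one small correcting push.

Last checks before handing in:
- **Handle:** in both camera views it is within 0.2 px (under 1 mm) of where it began.
- **Specimen:** it has advanced about 20 to 21 mm. This check is coarse, because the image match works in whole pixels of about 3 mm, so it confirms one turn but not the 1 mm tolerance. That tolerance rests on the handle match.
- **Bin, jar, ring and screwdriver:** they look unmoved. The network's readings scatter by up to about 4 px from the start, similar to its usual noise.
- **Robot:** it is clear of everything, and the wrist force is about zero. The largest wrist force reported at the end of any move was about 12 N.

No check failed. The network's handle point in the side view read about 4 px left of the point I measured from the image. I used the image measurement.

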